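Tip the ring out of the divided findings tray

TASK

Pick up the divided wooden tray by its post and tip it toward one corner over the open glass bowl, so that only the finger ring slides out through its cut-away corner into the bowl and the round disc stays in the tray. Do not touch the ring with the fingers and leave the bowl standing where it is. Then set the tray down level on the bench, anywhere free beside the bowl, and let go.

Things in the scene. Friction and masses are not known exactly. Their poses are not given: they have to be found in the camera images.
- tray_grip (a point): Grip point on the 18 mm square post (top 86 mm up, sides as tray's) of a loose 0.24 kg wooden tray, 65 mm above its underside; z up, x, y along the tray's sides. Tray 112 mm square, floor 4 mm, walls 4 thick, 22 high. Dividers along x and y through the centre make 4 compartments at (+-x,+-y). Outer walls stop 24 mm short of the corners (+-56,+-56): each compartment is open only there, no sill.
- finger_ring: Plain polished steel finger ring lying flat in one compartment, either of two neighbours: 22 mm outside, 15 mm hole, 8 mm high, 14 g; origin at the centre of its underside. It starts to slide on the tray floor at 11 to 17 degrees of tilt and slides off well at 45 degrees.
- disc_blank: Solid polished steel disc, no hole, lying flat in the compartment next to the ring's (the other two are empty): 20 mm diameter, 9 mm high, 16 g; origin at the centre of its underside. Slides like the ring.
- bowl: Open pressed-glass bowl without a lid, loose, 0.46 kg, 170 mm across the rim, 76 mm high, sloping in to a foot of about 95 mm, inner floor about 10 mm up; origin at the centre of its underside, z up. Lidded bowls at the back are bystanders; a tall fan overhangs the back left corner: lean the hand away from it.

How it is judged:
By the outcome, as a careful person would: the job done as asked, in the order asked, and still so for the second after the job is handed in, with the robot touching nothing.
It also fails if it takes over 64 s, if anything falls off the work surface, if the arm or the gripper's body presses on something with over 40 N, if the wrist force passes 120 N, or if a joint passes its speed limit or range.

ROBOT

A 6-joint arm with a two-finger parallel gripper is mounted at the origin on a cart in front of the work surface, level with it; the furniture and walls round the work are solid. World frame = base frame: x ahead of the robot, y to its left, z up, the work surface at z = 0. Lengths are in m, angles in rad, forces in N, time in s.
With the tool pointing down it reaches from about 0.35 to 0.775 m from the base axis. Payload 5.5 kg.
Tool frame: the origin (TCP) lies on the front face of the gripper's body, between the roots of the fingers; the fingertips stand 73 mm ahead of it and the grasp point (between the pads) lies 54 mm ahead of it; z points along the fingers, y is the direction in which the jaws open and shut (so a half turn about z gives the same grasp; the last joint's range is limited). The gripper opens to 85 mm and grips with 20 to 120 N. Pads are 22 mm wide; open, the fingers measure 114 mm over their backs; the gripper's body (76 mm by 85 mm) begins 54 mm behind the grasp point. The pads swing forward as they close: fully open they stand 13 mm farther back than shut.
Start: joints at [-1.474, 0.313, 0.046, 1.304, 0, 1.431], TCP at [0.135, -0.559, 0.304] pointing down, gripper open.
Joint ranges: [-2.76, 2.76], [-0.86, 1.69], [-1.03, 1.26], [-2.2, 2.34], [-1.47, 1.5], [-3.14, 3.14]. Speed limits (rad/s): [2.57, 2.57, 3.14, 3.14, 3.14, 3.14].

INTERFACE

Orientations are given as a rotation vector (axis times angle).
In Python, from cell import ctrl gives the robot as it stands. The module is installed in compiled form; this text tells all that it offers.
- The arm moves only by the shell command python3 -m handwheel 'ROWS' [FORCE]. ROWS is JSON, a list that holds one entry, the list of rows, each a list of 7 numbers: the closure, from -1 (fully open) to 1 (shut), then the shift along the tool's x, y, z normalised to -1 to 1, where 1 is 12 cm, then the turn, a rotation vector about the tool's x, y, z normalised to -1 to 1, where 1 is 360 degrees. In form: [[[jaw, x, y, z, ax, ay, az], ...]]. A call has exactly 10 rows; each row is the pose to reach, as a shift and turn from the pose commanded when the call began, along the tool's axes at that moment, turning the shorter way round; what a row does not reach only later rows make up. A row lasts 1/10 s, in which the tool goes at most 50 mm and 8.59 degrees, less where a joint would pass 70% of its speed; a pose out of reach is approached as far as the arm can. A call with a number of a shift or a turn outside -1 to 1 is refused whole. A call with a gripper value outside its range is refused whole. The fingers move at their own pace and stop on an object; FORCE is the grip in N (left out, the last holds). Time passes only in rows, so rows that repeat a pose let the fingers close, or fill a call up. It gives the time, the measured TCP pose, the force and the opening at its end, in the units of the state.
- ctrl.observe(): the state, without advancing time (a new reading comes with each control period).
- ctrl.read_camera(name): name is "scene" or "top" or "wrist"; returns a dict with "img" (420x560x3 uint8, red, green, blue), "K" (3x3 intrinsics, pixels), "k1" (the pictures are not rectified: a ray, as slopes to the right and down, at radius r is drawn at 1 + k1 r^2 times it, then the intrinsics apply), "view" (4x4, takes a point from world to camera coordinates). Camera axes: x right, y up, looking along -z (the intrinsics and any distortion apply to the point x, -y, -z); pixel columns grow to the right and rows downward; lengths in m; the calibration is good to about 2 mm. A picture is of the moment at which its call begins. There is no depth.
- ctrl.sign_off(): hands the job in, once; it reports no verdict.
Trained networks look in a picture, given as the dict that the camera call returned (one of the last four; its "shot" number tells which), for a name from the list of things; names that differ only in an ending like _2 or _b are one class to them, and where a whole thing is asked for, a point or a joint stands for the part that bears it (a point fixed in the world has none). Each returns a list of dicts, best first, with "conf" (0 to 1); they miss things now and then, are a little off and sometimes report something else, mostly with a low value. They report only what shows in the picture. A call takes as long as a camera call.
- ctrl.regions_of(picture, name): "region" (420x560 bool, what is visible of it) and "rect" ([left, top, right, bottom] in pixels, round what is visible of it).
The state is a dict: "clock": time; "qpos": joint angles; "joint_vel": joint speeds; "effort": joint torques, N m; "tcp_pos": TCP position; "tool_rot": TCP orientation; "ft_force": force on the tool from outside, world axes, zero at the start; "ft_torque": the same for the moment, N m; "grip_width": finger opening in m.
Only numpy, scipy, OpenCV 4.12 (cv2) and the standard library are available. Lean on these libraries where they do the work, as an engineer would, in place of code of your own. Each camera call takes 0.05 s, during which the arm holds its last target.

## Working session

There is one attempt and no reset: what is moved stays moved. The work goes in short steps, Python scripts to look and compute and a shell command to move; the robot and the scene stay as the last step left them, time stands still between calls to the robot, and variables do not carry over. Pictures are saved under pics/ and viewed, and the job is handed in when it is done.

```bash
mkdir -p pics
cat > h.py <<'E'
import numpy as np, cv2
from scipy.spatial.transform import Rotation as R
from cell import ctrl
def save(p,n): cv2.imwrite('pics/'+n+'.png', p['img'][:,:,::-1])
def ray(p,u,v):
    K=p['K'];k=p['k1']
    d=np.array([(u-K[0,2])/K[0,0],(v-K[1,2])/K[1,1]]); s=d.copy()
    for _ in range(30): s=d/(1+k*(s@s))
    V=np.array(p['view']); dc=np.array([s[0],-s[1],-1.])
    return -V[:3,:3].T@V[:3,3], V[:3,:3].T@dc
def at_z(p,u,v,z):
    o,d=ray(p,u,v); return o+d*(z-o[2])/d[2]
def proj(p,X):
    V=np.array(p['view']);c=V[:3,:3]@np.asarray(X)+V[:3,3]
    s=np.array([c[0],-c[1]])/-c[2]; s=s*(1+p['k1']*(s@s)); K=p['K']
    return np.array([K[0,0]*s[0]+K[0,2],K[1,1]*s[1]+K[1,2]])
E
python3 - <<'E'
from h import *
s=ctrl.observe(); print({k:np.round(v,3).tolist() for k,v in s.items()})
for n in ['scene','top','wrist']:
    p=ctrl.read_camera(n); save(p,n+'0')
    for t in ['tray_grip','finger_ring','disc_blank','bowl']:
        for r in ctrl.regions_of(p,t)[:3]:
            ys,xs=np.nonzero(r['region']); print(n,t,round(r['conf'],2),np.round(r['rect']),xs.mean().round(1),ys.mean().round(1))
    print(n,'cam',ray(p,280,210))
E
```

```text
{'clock': 0.0, 'qpos': [-1.474, 0.314, 0.045, 1.304, -0.0, 1.431], 'joint_vel': [-0.002, -0.001, -0.001, 0.0, -0.001, -0.001], 'effort': [0.0, -48.062, 29.853, 0.019, -0.0, 0.0], 'tcp_pos': [0.135, -0.559, 0.303], 'tool_rot': [-3.118, -0.371, -0.0], 'ft_force': [0.25, 0.489, 0.725], 'ft_torque': [-0.053, 0.053, -0.003], 'grip_width': 0.085}
scene tray_grip 0.61 [305. 165. 362. 214.] 334.0 191.6
scene disc_blank 0.6 [319. 176. 328. 186.] 323.6 179.9
scene bowl 0.83 [184. 241. 284. 325.] 233.8 280.5
scene cam (array([0.23011868, 0.51266091, 0.74011639]), array([ 0.40635012, -0.60199833, -0.68755486]))
top tray_grip 0.95 [342. 195. 400. 254.] 373.2 225.1
top disc_blank 0.67 [343. 197. 401. 255.] 372.8 225.6
top disc_blank 0.4 [378. 203. 387. 212.] 381.4 207.9
top bowl 0.71 [177. 188. 253. 265.] 212.8 224.1
top cam (array([ 0.52859525, -0.03860949,  0.9194595 ]), array([ 0.11289765, -0.00233345, -0.9938645 ]))
wrist cam (array([ 0.21383948, -0.53888405,  0.37424531]), array([-0.30661603, -0.07263507, -0.94906829]))
```

Run:
```python
import cv2
t=cv2.imread('pics/top0.png');s=cv2.imread('pics/scene0.png')
cv2.imwrite('pics/crop.png',cv2.resize(t[180:270,325:415],(600,600),interpolation=cv2.INTER_CUBIC))
cv2.imwrite('pics/crops.png',cv2.resize(s[155:225,295:370],None,fx=8,fy=8,interpolation=cv2.INTER_CUBIC))
```

```text
(no output)
```

View pics/scene0.png

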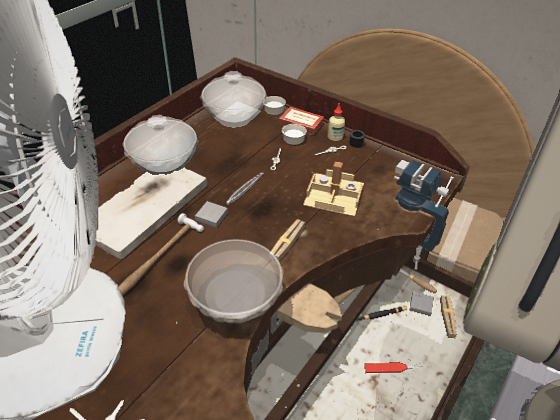

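View pics/top0.png

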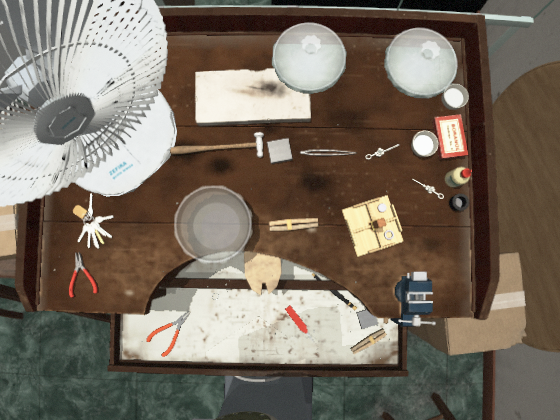

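View pics/crop.png

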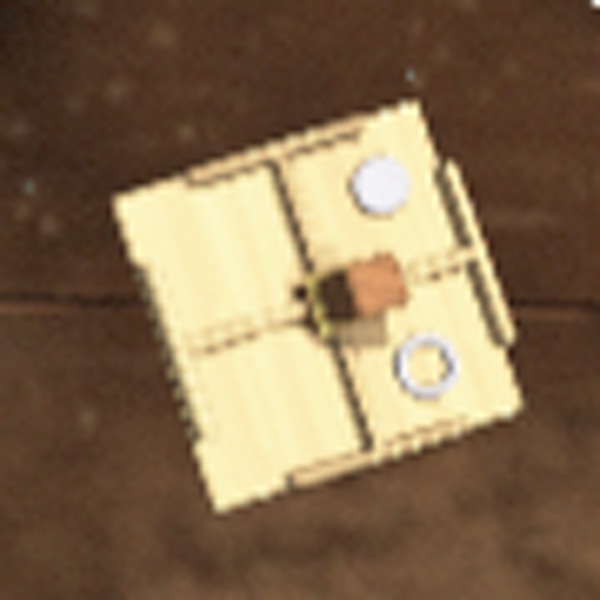

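View pics/crops.png

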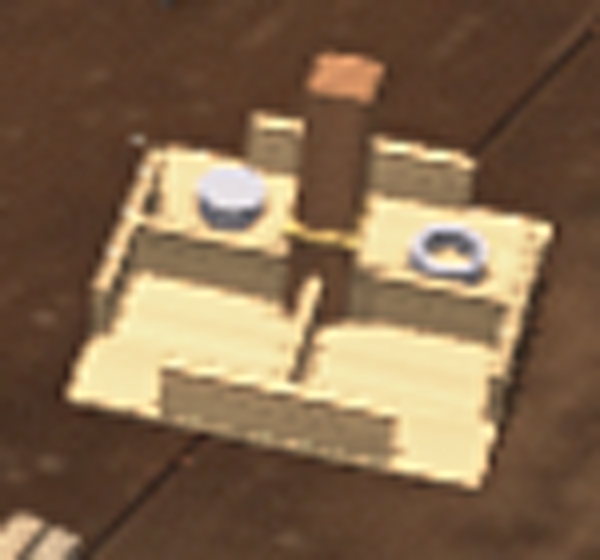

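Run:
```python
from h import *
p=ctrl.read_camera('top'); q=ctrl.read_camera('scene')
f=lambda u,v:(325+u*90/600-.42,180+v*90/600-.42)
g=lambda u,v:(295+u/8-.44,155+v/8-.44)
for n,(u,v),z in [('posttop',(378,280),.086),('ring',(427,366),.010),('disc',(380,185),.012),('c1',(415,100),.004),('c2',(522,410),.004),('c3',(218,512),.004),('c4',(115,195),.004)]:
    print(n,at_z(p,*f(u,v),z).round(4))
for n,(u,v),z in [('posttop',(345,78),.086),('ring',(449,252),.010),('disc',(231,192),.012),('c2',(552,226),.004),('c3',(482,486),.004),('c4',(70,400),.004),('c1',(150,150),.004)]:
    print('S',n,at_z(q,*g(u,v),z).round(4))
r=ctrl.regions_of(p,'bowl')[0]; m=r['region'].astype(np.uint8)
c,_=cv2.findContours(m,0,1); c=max(c,key=cv2.contourArea); (e,rad)=cv2.minEnclosingCircle(c); print(e,rad)
e=np.array(e); a=at_z(p,*e,.076); print('bowl rim',a,[np.linalg.norm(at_z(p,*(e+d),.076)-a) for d in np.array([[rad,0],[0,rad]])])
r=ctrl.regions_of(q,'bowl')[0]; l,t,rr,b=r['rect']; print(r['rect'])
# reproject rim circle
for cam,nm in((p,'top'),(q,'scene')):
    im=cam['img'][:,:,::-1].copy()
    for z,R_ in((.076,.085),(0,.0475)):
        for th in np.linspace(0,6.28,60):
            x=proj(cam,[a[0]+R_*np.cos(th),a[1]+R_*np.sin(th),z]); cv2.circle(im,tuple(int(i) for i in x.round()),0,(0,0,255),-1)
    c=proj(cam,[a[0],a[1],.04]); c0=np.maximum((c-75).astype(int),0)
    cv2.imwrite(f'pics/bowl_{nm}.png',cv2.resize(im[c0[1]:c0[1]+150,c0[0]:c0[0]+150],None,fx=4,fy=4))
s=ctrl.observe();print(R.from_rotvec(s['tool_rot']).as_matrix().round(3),s['tcp_pos'])
```

```text
posttop [ 0.6019 -0.2518  0.086 ]
ring [ 0.5795 -0.2879  0.01  ]
disc [ 0.641  -0.2718  0.012 ]
c1 [ 0.6718 -0.2864  0.004 ]
c2 [ 0.5651 -0.3224  0.004 ]
c3 [ 0.5293 -0.2172  0.004 ]
c4 [ 0.6372 -0.182   0.004 ]
S posttop [ 0.6003 -0.2455  0.086 ]
S ring [ 0.5805 -0.2836  0.01  ]
S disc [ 0.6416 -0.2672  0.012 ]
S c2 [ 0.5656 -0.3176  0.004 ]
S c3 [ 0.5297 -0.2128  0.004 ]
S c4 [ 0.6349 -0.1756  0.004 ]
S c1 [ 0.6747 -0.2778  0.004 ]
(212.78302001953125, 223.53773498535156) 39.92073440551758
bowl rim [0.59397892 0.10011357 0.076     ] [np.float64(0.08391405358335556), np.float64(0.0834217814621719)]
[181.3, 239.8, 286.8, 324.4]
[[ 0.972  0.235  0.   ]
 [ 0.235 -0.972 -0.   ]
 [-0.     0.    -1.   ]] [ 0.13489249 -0.55899854  0.30396072]
```

```bash
python3 -m handwheel '[[[-1,0.15,-0.05,0,0,0,0],[-1,0.45,-0.16,0,0,0,0],[-1,0.8,-0.29,0,0,0,0],[-1,1,-0.37,0,0,0,0],[-1,1,-0.37,0,0,0,0],[-1,1,-0.37,0,0,0,0],[-1,1,-0.37,0,0,0,0],[-1,1,-0.37,0,0,0,0],[-1,1,-0.37,0,0,0,0],[-1,1,-0.37,0,0,0,0]]]' 60
python3 -m handwheel '[[[-1,0.15,-0.05,0,0,0,0],[-1,0.45,-0.16,0,0,0,0],[-1,0.8,-0.29,0,0,0,0],[-1,1,-0.37,0,0,0,0],[-1,1,-0.37,0,0,0,0],[-1,1,-0.37,0,0,0,0],[-1,1,-0.37,0,0,0,0],[-1,1,-0.37,0,0,0,0],[-1,1,-0.37,0,0,0,0],[-1,1,-0.37,0,0,0,0]]]'
python3 -m handwheel '[[[-1,0.15,-0.05,0,0,0,0],[-1,0.45,-0.16,0,0,0,0],[-1,0.8,-0.29,0,0,0,0],[-1,1,-0.37,0,0,0,0],[-1,1,-0.37,0,0,0,0],[-1,1,-0.37,0,0,0,0],[-1,1,-0.37,0,0,0,0],[-1,1,-0.37,0,0,0,0],[-1,1,-0.37,0,0,0,0],[-1,1,-0.37,0,0,0,0]]]'
```

```text
clock: 1.95
tcp_pos: [0.2405, -0.4881, 0.3038]
tool_rot: [-3.12, -0.369, 0.0]
ft_force: [-0.2, 0.8, 0.4]
grip_width: 0.0855
clock: 2.95
tcp_pos: [0.3468, -0.4169, 0.3039]
tool_rot: [3.12, 0.369, -0.0]
ft_force: [-0.2, -0.3, 0.4]
grip_width: 0.0855
clock: 3.95
tcp_pos: [0.4531, -0.3456, 0.304]
tool_rot: [3.12, 0.369, 0.0]
ft_force: [0.6, 0.5, -0.2]
grip_width: 0.0852
```

```bash
python3 -m handwheel '[[[-1,0.15,-0.05,0,0,0,0],[-1,0.45,-0.2,0,0,0,0],[-1,0.8,-0.4,0,0,0,0],[-1,1,-0.5,0,0,0,-0.0133],[-1,1,-0.5,0,0,0,-0.0133],[-1,1,-0.5,0,0,0,-0.0133],[-1,1,-0.5,0,0,0,-0.0133],[-1,1,-0.5,0,0,0,-0.0133],[-1,1,-0.5,0,0,0,-0.0133],[-1,1,-0.5,0,0,0,-0.0133]]]'
python3 - <<'E'
from h import *
s=ctrl.observe(); print({k:np.round(s[k],4).tolist() for k in('qpos','tcp_pos','tool_rot','ft_force')})
p=ctrl.read_camera('wrist'); save(p,'w1')
im=cv2.imread('pics/w1.png')
for r in ctrl.regions_of(p,'finger_ring')+ctrl.regions_of(p,'disc_blank')+ctrl.regions_of(p,'tray_grip'): print(r['conf'],r['rect'])
E
```

```text
clock: 4.95
tcp_pos: [0.5557, -0.2592, 0.3041]
tool_rot: [3.101, 0.499, 0.0]
ft_force: [-0.2, 0.7, -0.1]
grip_width: 0.0857
{'qpos': [-0.5673, 0.3889, 0.155, 1.3367, -0.0001, 2.2553], 'tcp_pos': [0.5557, -0.2592, 0.3041], 'tool_rot': [3.1015, 0.4989, 0.0001], 'ft_force': [-0.2245, 0.6592, -0.0943]}
0.7 [299.1, 157.9, 315.9, 176.4]
0.83 [305.7, 99.6, 322.5, 116.4]
0.64 [231.8, 83.0, 340.3, 189.3]
```

View pics/w1.png

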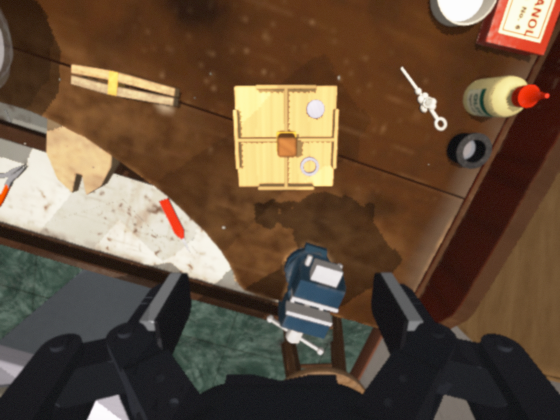

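View pics/bowl_scene.png

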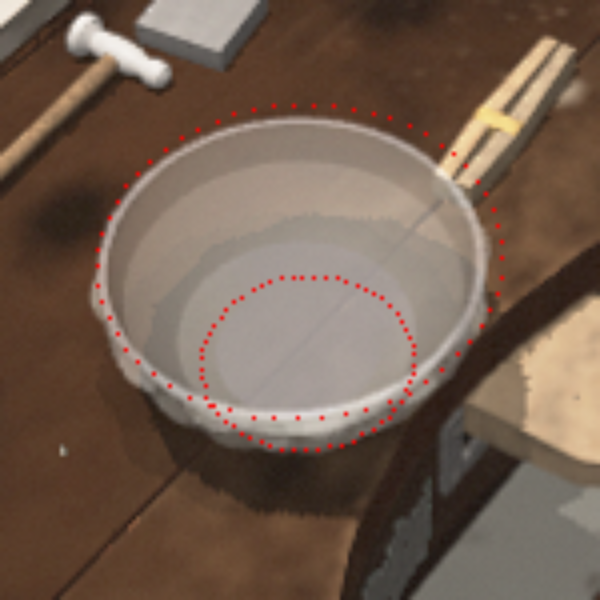

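View pics/bowl_top.png

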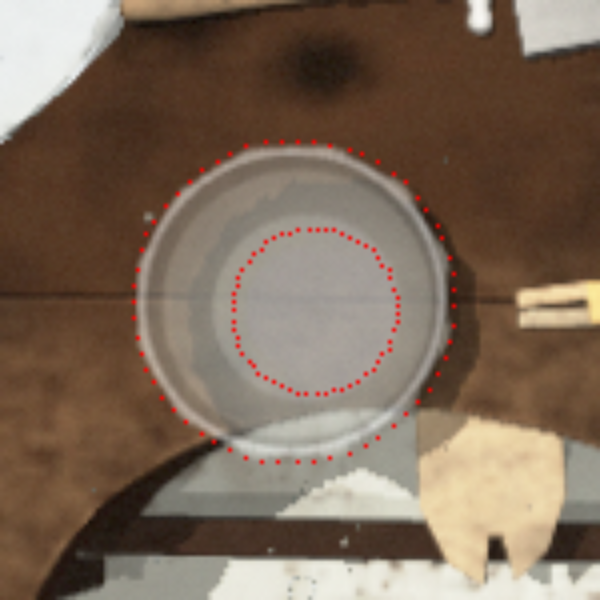

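Run:
```python
from h import *
p=ctrl.read_camera('wrist')
im=p['img'][75:200,225:350,::-1]; cv2.imwrite('pics/w1c.png',cv2.resize(im,None,fx=4.8,fy=4.8,interpolation=cv2.INTER_CUBIC))
for n,u,v,z in[('post',287.5,147,.086),('c1',337.5,85.5,.004),('c2',333,187,.004),('c3',239,187.5,.004),('c4',234,86,.004)]: print(n,at_z(p,u,v,z).round(4))
```

```text
post [ 0.6006 -0.2496  0.086 ]
c1 [ 0.6713 -0.2849  0.004 ]
c2 [ 0.5637 -0.3214  0.004 ]
c3 [ 0.5277 -0.2149  0.004 ]
c4 [ 0.6353 -0.1783  0.004 ]
```

View pics/w1c.png

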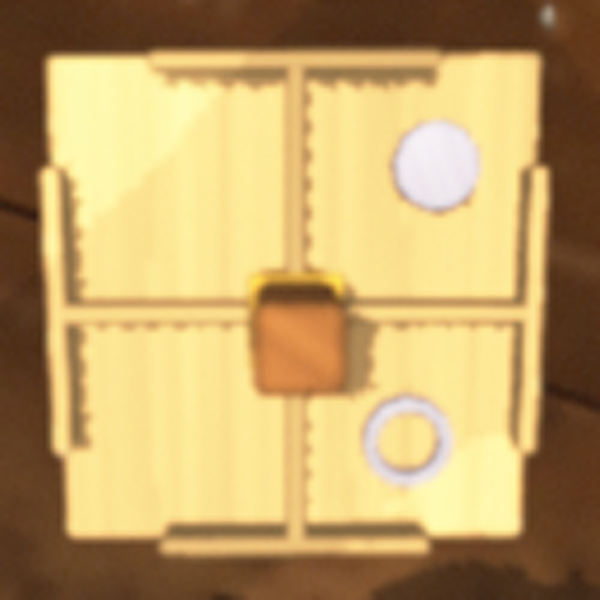

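Run:
```python
from h import *
p=ctrl.read_camera('top');q=ctrl.read_camera('scene')
for z in(0,.1,.2,.3,.4,.5): print(z,'top fan edges',[at_z(p,*x,z)[:2].round(3).tolist() for x in((166,80),(160,125),(120,160),(40,195),(175,140))],'scene',[at_z(q,*x,z)[:2].round(3).tolist() for x in((80,60),(95,180),(75,290))])
```

```text
0 top fan edges [[0.945, 0.238], [0.832, 0.246], [0.747, 0.338], [0.662, 0.531], [0.795, 0.208]] scene [[1.557, -0.316], [1.06, 0.035], [0.844, 0.26]]
0.1 top fan edges [[0.899, 0.208], [0.799, 0.215], [0.723, 0.297], [0.648, 0.469], [0.766, 0.181]] scene [[1.378, -0.204], [0.948, 0.099], [0.761, 0.294]]
0.2 top fan edges [[0.854, 0.177], [0.766, 0.184], [0.699, 0.256], [0.633, 0.407], [0.737, 0.154]] scene [[1.198, -0.092], [0.836, 0.164], [0.678, 0.328]]
0.3 top fan edges [[0.809, 0.147], [0.733, 0.153], [0.676, 0.215], [0.619, 0.345], [0.708, 0.128]] scene [[1.019, 0.02], [0.724, 0.228], [0.595, 0.362]]
0.4 top fan edges [[0.764, 0.117], [0.7, 0.122], [0.652, 0.174], [0.604, 0.283], [0.679, 0.101]] scene [[0.84, 0.132], [0.611, 0.293], [0.512, 0.397]]
0.5 top fan edges [[0.718, 0.087], [0.667, 0.091], [0.628, 0.133], [0.59, 0.221], [0.65, 0.074]] scene [[0.661, 0.244], [0.499, 0.358], [0.429, 0.431]]
```

Run:
```python
from h import *
from scipy.optimize import least_squares
p=ctrl.read_camera('top');q=ctrl.read_camera('scene')
T=np.array([(166,30),(167,60),(164,95),(155,125),(135,148),(110,165),(80,182),(50,194),(20,202)],float)
S=np.array([(62,0),(80,50),(92,100),(97,150),(95,190),(88,235),(75,280),(60,300),(30,325)],float)
ts=np.linspace(0,2*np.pi,180)
def circ(x):
    n=np.array([np.cos(x[4])*np.cos(x[3]),np.cos(x[4])*np.sin(x[3]),np.sin(x[4])])
    a=np.cross(n,[0,0,1]);a/=np.linalg.norm(a);b=np.cross(n,a)
    return x[:3]+x[5]*(np.outer(np.cos(ts),a)+np.outer(np.sin(ts),b))
def f(x):
    c=circ(x);o=[]
    for cam,P in((p,T),(q,S)):
        u=np.array([proj(cam,k) for k in c]); o+=[np.min(np.linalg.norm(u-k,axis=1)) for k in P]
    return o
best=None
for az in(-2.8,-2.2,-1.6,-1):
  for el in(-.6,0,.6):
    s=least_squares(f,[.75,.3,.35,az,el,.16],bounds=([.5,.1,.1,-4,-1.5,.1],[1.1,.6,.7,0,1.5,.25]),loss='soft_l1',max_nfev=60)
    if best is None or s.cost<best.cost: best=s
    print(az,el,s.cost.round(1),s.x.round(3))
c=circ(best.x); print(c[::9].round(3))
```

```text
-2.8 -0.6 672.9 [ 0.566  0.129  0.24  -2.791  1.298  0.227]
-2.8 0 68.2 [ 0.712  0.278  0.381 -2.439 -0.026  0.2  ]
-2.8 0.6 117.1 [ 0.733  0.319  0.423 -2.652  0.307  0.213]
-2.2 -0.6 241.0 [ 0.756  0.24   0.309 -2.265 -0.697  0.21 ]
-2.2 0 92.9 [ 0.72   0.257  0.357 -2.384 -0.067  0.183]
-2.2 0.6 99.0 [ 0.737  0.303  0.443 -2.486  0.295  0.219]
-1.6 -0.6 277.7 [ 0.814  0.269  0.285 -1.879 -0.843  0.2  ]
-1.6 0 192.7 [ 0.706  0.27   0.304 -2.214 -0.298  0.219]
-1.6 0.6 142.5 [ 0.762  0.303  0.426 -2.425  0.387  0.22 ]
-1 -0.6 237.8 [ 0.873  0.325  0.31  -0.928 -0.996  0.227]
-1 0 189.3 [ 0.825  0.21   0.323 -2.003 -0.206  0.24 ]
-1 0.6 256.8 [ 0.892  0.301  0.271 -1.401 -0.908  0.231]
[[0.583 0.431 0.381]
 [0.59  0.425 0.319]
 [0.61  0.404 0.263]
 [0.64  0.37  0.219]
 [0.677 0.328 0.19 ]
 [0.717 0.28  0.181]
 [0.757 0.233 0.192]
 [0.793 0.19  0.221]
 [0.82  0.155 0.266]
 [0.837 0.133 0.322]
 [0.841 0.126 0.385]
 [0.833 0.133 0.447]
 [0.813 0.155 0.502]
 [0.783 0.189 0.546]
 [0.745 0.232 0.573]
 [0.705 0.279 0.581]
 [0.665 0.327 0.57 ]
 [0.63  0.369 0.54 ]
 [0.603 0.403 0.494]
 [0.587 0.424 0.437]]
```

Run:
```python
import cv2
t=cv2.imread('pics/top0.png');s=cv2.imread('pics/scene0.png')
cv2.imwrite('pics/f1.png',cv2.resize(t[0:270,0:270],(600,600)));cv2.imwrite('pics/f2.png',cv2.resize(s[0:420,0:200],None,fx=1.4,fy=1.4))
```

```text
(no output)
```

View pics/f1.png

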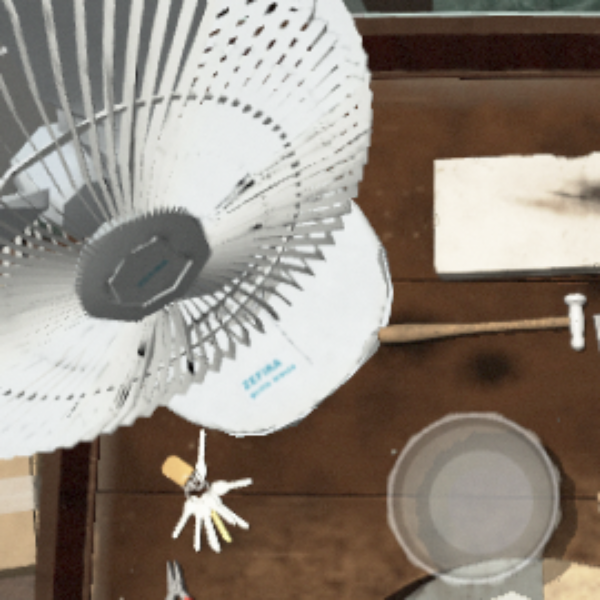

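View pics/f2.png

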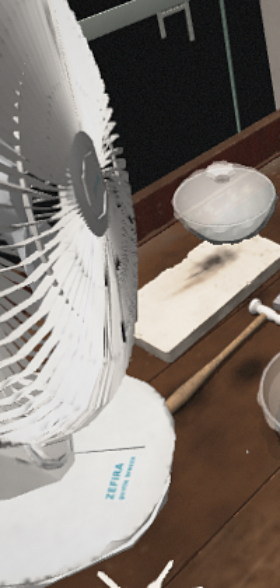

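```bash
python3 -m handwheel '[[[-1,0.1,0.01,0,0,0,0],[-1,0.25,0.03,0.2,0,0,0],[-1,0.375,0.043,0.4,0,0,0],[-1,0.375,0.043,0.6,0,0,0],[-1,0.375,0.043,0.6,0,0,0],[-1,0.375,0.043,0.6,0,0,0],[-1,0.375,0.043,0.6,0,0,0],[-1,0.375,0.043,0.6,0,0,0],[-1,0.375,0.043,0.6,0,0,0],[-1,0.375,0.043,0.6,0,0,0]]]'
python3 - <<'E'
from h import *
s=ctrl.observe(); print({k:np.round(s[k],4).tolist() for k in('qpos','tcp_pos','tool_rot')})
p=ctrl.read_camera('wrist'); save(p,'w2')
x,y,_=s['tcp_pos']
for z in(.086,.065): print(proj(p,[x,y,z]), proj(p,[.6006,-.2496,z]))
E
```

```text
clock: 6.4
tcp_pos: [0.6006, -0.2496, 0.2328]
tool_rot: [3.1, 0.501, 0.002]
ft_force: [-0.7, 0.6, -0.4]
grip_width: 0.0851
{'qpos': [-0.5171, 0.4852, 0.1284, 1.2125, -0.0001, 2.3044], 'tcp_pos': [0.6006, -0.2496, 0.2328], 'tool_rot': [3.1005, 0.5005, 0.0017]}
[281.64243638 222.50787321] [281.67046301 222.56218166]
[281.51701815 213.15841126] [281.54283674 213.20893058]
```

View pics/w2.png

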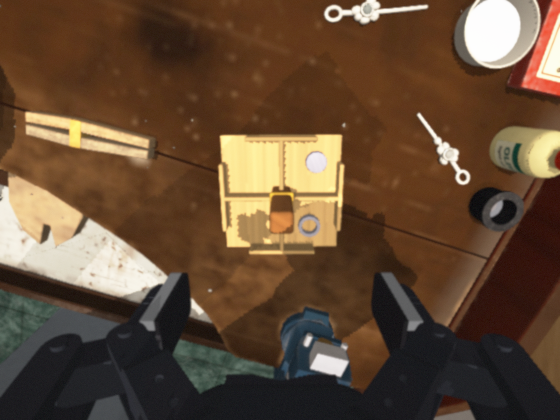

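```bash
python3 -m handwheel '[[[-1,0,0,0.2,0,0,0],[-1,0,0,0.4,0,0,0],[-1,0,0,0.6,0,0,0],[-1,0,0,0.75,0,0,0],[-1,0,0,0.87,0,0,0],[-1,0,0,0.94,0,0,0],[-1,0,0,0.94,0,0,0],[0,0,0,0.94,0,0,0],[0.2,0,0,0.94,0,0,0],[0.4,0,0,0.94,0,0,0]]]' 60
python3 -m handwheel '[[[0.6,0,0,0,0,0,0],[0.8,0,0,0,0,0,0],[1,0,0,0,0,0,0],[1,0,0,0,0,0,0],[1,0,0,0,0,0,0],[1,0,0,0,0,0,0],[1,0,0,0,0,0,0],[1,0,0,0,0,0,0],[1,0,0,0,0,0,0],[1,0,0,0,0,0,0]]]' 70
python3 - <<'E'
from h import *
s=ctrl.observe(); print({k:np.round(s[k],4).tolist() for k in('qpos','tcp_pos','tool_rot','ft_force','grip_width')})
p=ctrl.read_camera('wrist'); save(p,'w3')
E
```

```text
clock: 7.45
tcp_pos: [0.6011, -0.2496, 0.1202]
tool_rot: [3.1, 0.501, 0.002]
ft_force: [0.1, 0.2, 0.2]
grip_width: 0.0439
clock: 8.45
tcp_pos: [0.6008, -0.2495, 0.1197]
tool_rot: [3.101, 0.501, 0.001]
ft_force: [-0.1, 0.0, 5.3]
grip_width: 0.0171
{'qpos': [-0.5168, 0.5602, -0.038, 0.9715, -0.0001, 2.3044], 'tcp_pos': [0.6008, -0.2495, 0.1197], 'tool_rot': [3.1007, 0.5009, 0.0012], 'ft_force': [-0.069, 0.0195, 5.2685], 'grip_width': 0.0171}
```

View pics/w3.png

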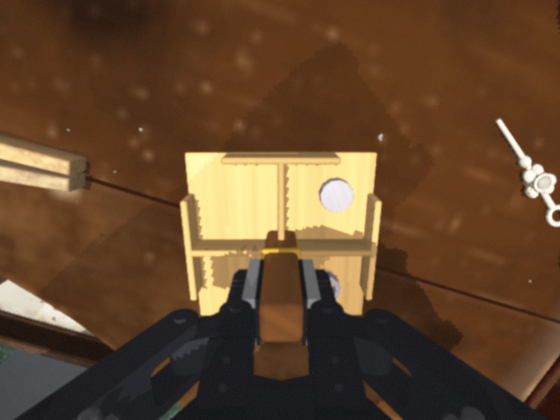

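```bash
python3 -m handwheel '[[[1,0,0,-0.04,0,0,0],[1,0,0,-0.12,0,0,0],[1,0,0,-0.24,0,0,0],[1,0,0,-0.38,0,0,0],[1,0,0,-0.53,0,0,0],[1,0,0,-0.68,0,0,0],[1,0,0,-0.82,0,0,0],[1,0,0,-0.92,0,0,0],[1,0,0,-0.98,0,0,0],[1,0,0,-1,0,0,0]]]'
python3 - <<'E'
from h import *
s=ctrl.observe(); print({k:np.round(s[k],4).tolist() for k in('qpos','tcp_pos','tool_rot','ft_force','grip_width')})
p=ctrl.read_camera('wrist'); save(p,'w4')
E
```

```text
clock: 9.5
tcp_pos: [0.6006, -0.2494, 0.2397]
tool_rot: [3.101, 0.501, 0.001]
ft_force: [0.4, -0.1, -3.9]
grip_width: 0.0171
{'qpos': [-0.5168, 0.4827, 0.1415, 1.2289, -0.0001, 2.3044], 'tcp_pos': [0.6006, -0.2494, 0.2397], 'tool_rot': [3.1008, 0.5011, 0.0007], 'ft_force': [0.3876, -0.0761, -3.8887], 'grip_width': 0.0171}
```

View pics/w4.png

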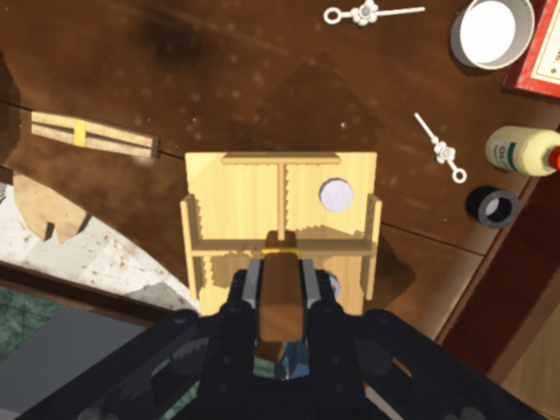

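```bash
python3 -m handwheel '[[[1,0.01,-0.02,0,0,0,0],[1,0.02,-0.06,0,0,0,0],[1,0.05,-0.16,0,0,0,0],[1,0.09,-0.3,0,0,0,0],[1,0.13,-0.44,0,0,0,0],[1,0.17,-0.57,0,0,0,0],[1,0.21,-0.69,0,0,0,0],[1,0.235,-0.76,0,0,0,0],[1,0.245,-0.8,0,0,0,0],[1,0.25,-0.81,0,0,0,0]]]'
python3 -m handwheel '[[[1,0.01,-0.02,0,0,0,0],[1,0.02,-0.06,0,0,0,0],[1,0.05,-0.16,0,0,0,0],[1,0.09,-0.3,0,0,0,0],[1,0.13,-0.44,0,0,0,0],[1,0.17,-0.57,0,0,0,0],[1,0.21,-0.69,0,0,0,0],[1,0.235,-0.76,0,0,0,0],[1,0.245,-0.8,0,0,0,0],[1,0.25,-0.81,0,0,0,0]]]'
python3 -m handwheel '[[[1,0,0,0,0,0,-0.001],[1,0,0,0,0,0,-0.005],[1,0,0,0,0,0,-0.014],[1,0,0,0,0,0,-0.026],[1,0,0,0,0,0,-0.042],[1,0,0,0,0,0,-0.057],[1,0,0,0,0,0,-0.069],[1,0,0,0,0,0,-0.078],[1,0,0,0,0,0,-0.082],[1,0,0,0,0,0,-0.0833]]]'
python3 - <<'E'
from h import *
s=ctrl.observe(); print({k:np.round(s[k],4).tolist() for k in('qpos','tcp_pos','tool_rot','ft_force','grip_width')})
M=R.from_rotvec(s['tool_rot']).as_matrix(); B=np.array([.594,.103,0]); d=(M[:,1]-M[:,0])/2**.5; print(M.round(3),d)
g=B-.055*d; print(g, M.T@(g-s['tcp_pos'])/.12)
p=ctrl.read_camera('wrist'); save(p,'w5')
p=ctrl.read_camera('top'); save(p,'t5')
p=ctrl.read_camera('scene'); save(p,'s5')
E
```

```text
clock: 10.55
tcp_pos: [0.5984, -0.147, 0.2392]
tool_rot: [3.101, 0.502, 0.0]
ft_force: [-0.6, 0.5, -3.4]
grip_width: 0.017
clock: 11.55
tcp_pos: [0.5962, -0.0452, 0.2391]
tool_rot: [3.101, 0.502, -0.0]
ft_force: [-0.6, 0.2, -3.5]
grip_width: 0.0172
clock: 12.55
tcp_pos: [0.5963, -0.0465, 0.239]
tool_rot: [2.866, 1.286, -0.0]
ft_force: [0.1, 0.9, -3.1]
grip_width: 0.017
{'qpos': [-0.2119, 0.3826, -0.0145, 1.1737, -0.0002, 2.0863], 'tcp_pos': [0.5963, -0.0465, 0.239], 'tool_rot': [2.8662, 1.2859, -0.0002], 'ft_force': [0.0656, 0.9192, -3.0837], 'grip_width': 0.017}
[[ 0.665  0.747 -0.   ]
 [ 0.747 -0.665 -0.   ]
 [-0.     0.    -1.   ]] [ 5.80060407e-02 -9.98316214e-01  1.91879472e-04]
[ 5.90809668e-01  1.57907392e-01 -1.05533709e-05] [ 1.24223349 -1.16653898  1.99162513]
```

View pics/w5.png

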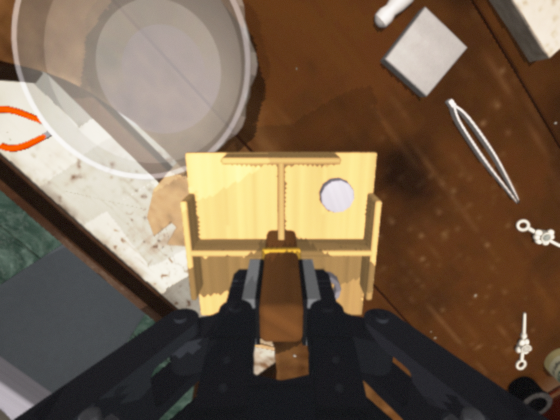

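View pics/t5.png

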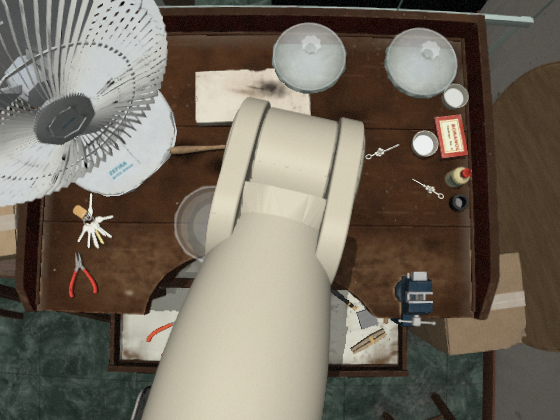

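View pics/s5.png

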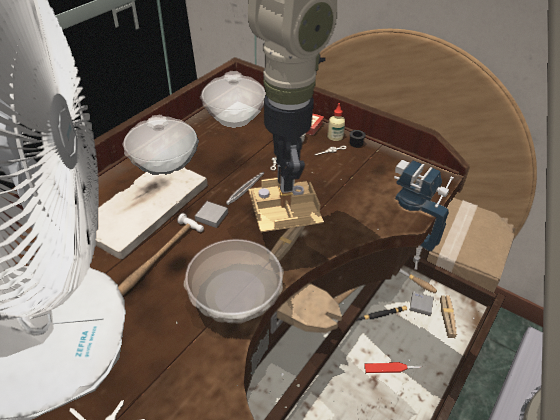

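Run:
```python
from h import *
p=ctrl.read_camera('top');q=ctrl.read_camera('scene')
def tri(a,b):
    o1,d1=ray(p,*a);o2,d2=ray(q,*b); A=np.stack([d1,-d2],1); t=np.linalg.lstsq(A,o2-o1,rcond=None)[0]
    x,y=o1+d1*t[0],o2+d2*t[1]; return x.round(3),y.round(3)
print('hub',tri((64,118),(64,133)))
# hand profile at level: scene wrist: 
for (u,v) in((335,25),(248,20),(265,130),(313,95)): # intersect with vertical plane x=.6
    o,d=ray(q,u,v); t=(.6-o[0])/d[0]; print((u,v),(o+t*d).round(3))
M=R.from_rotvec(ctrl.observe()['tool_rot']).as_matrix(); d=(M[:,1]-M[:,0])/2**.5; t=ctrl.observe()['tcp_pos']
B=np.array([.594,.103,t[2]])
for k in(0,.01,.03,.055): print(k,M.T@(B-k*d-t)/.12)
# rows for tilt
for th in range(3,49,3):
    a=np.radians(th); print(th,'x',round(-.054*np.sin(a)/2**.5/.12,3),'z',round(.054*(1-np.cos(a))/.12,3),'a',round(th/360/2**.5,4))
```

```text
hub (array([0.711, 0.258, 0.399]), array([0.71 , 0.258, 0.398]))
(335, 25) [ 0.6   -0.173  0.411]
(248, 20) [0.6   0.047 0.491]
(265, 130) [0.6   0.011 0.313]
(313, 95) [ 0.6   -0.121  0.309]
0 [ 9.14896409e-01 -8.39508933e-01 -1.42012327e-04]
0.01 [ 9.73821974e-01 -8.98434498e-01 -1.42012327e-04]
0.03 [ 1.09167310e+00 -1.01628563e+00 -1.42012327e-04]
0.055 [ 1.23898702e+00 -1.16359954e+00 -1.42012327e-04]
3 x -0.017 z 0.001 a 0.0059
6 x -0.033 z 0.002 a 0.0118
9 x -0.05 z 0.006 a 0.0177
12 x -0.066 z 0.01 a 0.0236
15 x -0.082 z 0.015 a 0.0295
18 x -0.098 z 0.022 a 0.0354
21 x -0.114 z 0.03 a 0.0412
24 x -0.129 z 0.039 a 0.0471
27 x -0.144 z 0.049 a 0.053
30 x -0.159 z 0.06 a 0.0589
33 x -0.173 z 0.073 a 0.0648
36 x -0.187 z 0.086 a 0.0707
39 x -0.2 z 0.1 a 0.0766
42 x -0.213 z 0.116 a 0.0825
45 x -0.225 z 0.132 a 0.0884
48 x -0.236 z 0.149 a 0.0943
```

```bash
python3 -m handwheel '[[[1,0.01,-0.01,0,0,0,0],[1,0.06,-0.055,0,0,0,0],[1,0.16,-0.15,0,0,0,0],[1,0.3,-0.28,0,0,0,0],[1,0.47,-0.435,0,0,0,0],[1,0.64,-0.59,0,0,0,0],[1,0.78,-0.72,0,0,0,0],[1,0.88,-0.815,0,0,0,0],[1,0.93,-0.86,0,0,0,0],[1,0.94,-0.87,0,0,0,0]]]'
python3 - <<'E'
from h import *
s=ctrl.observe(); print({k:np.round(s[k],4).tolist() for k in('qpos','tcp_pos','tool_rot','ft_force','grip_width')})
p=ctrl.read_camera('wrist'); save(p,'w6')
p=ctrl.read_camera('scene'); save(p,'s6')
E
```

```text
clock: 13.8
tcp_pos: [0.593, 0.109, 0.239]
tool_rot: [2.865, 1.289, -0.0]
ft_force: [-0.3, -0.6, -3.3]
grip_width: 0.0171
{'qpos': [0.0487, 0.3918, -0.0007, 1.1784, -0.0002, 2.3449], 'tcp_pos': [0.593, 0.109, 0.239], 'tool_rot': [2.8649, 1.2887, -0.0002], 'ft_force': [-0.2767, -0.5959, -3.2954], 'grip_width': 0.0171}
```

View pics/w6.png

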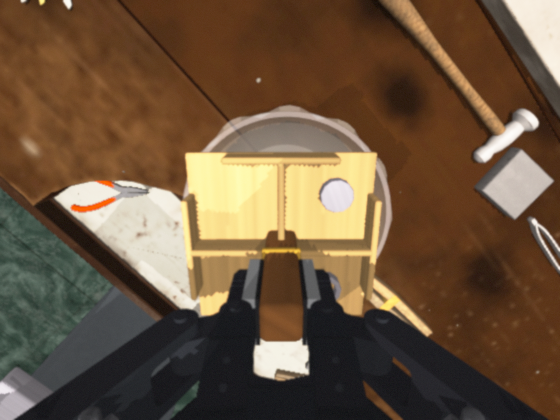

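View pics/s6.png

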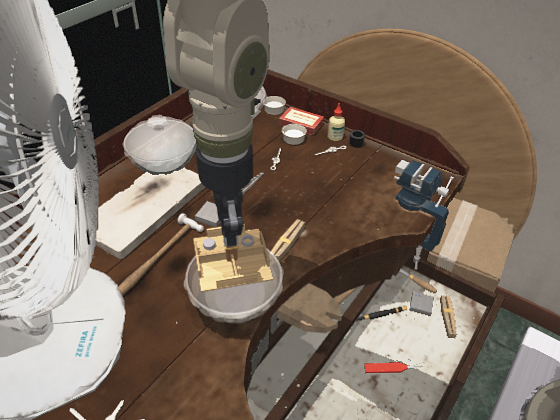

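```bash
python3 -m handwheel '[[[1,-0.007,0.007,0.001,0.0059,0.0059,0],[1,0.002,-0.002,0.002,0.0118,0.0118,0],[1,0.02,-0.02,0.006,0.0177,0.0177,0],[1,0.044,-0.044,0.01,0.0236,0.0236,0],[1,0.073,-0.073,0.015,0.0295,0.0295,0],[1,0.102,-0.102,0.022,0.0354,0.0354,0],[1,0.126,-0.126,0.03,0.0412,0.0412,0],[1,0.141,-0.141,0.039,0.0471,0.0471,0],[1,0.146,-0.146,0.049,0.053,0.053,0],[1,0.136,-0.136,0.06,0.0589,0.0589,0]]]'
python3 -m handwheel '[[[1,-0.017,0.017,0.001,0.0059,0.0059,0],[1,-0.033,0.033,0.002,0.0118,0.0118,0],[1,-0.05,0.05,0.006,0.0177,0.0177,0],[1,-0.066,0.066,0.01,0.0236,0.0236,0],[1,-0.082,0.082,0.015,0.0295,0.0295,0],[1,-0.082,0.082,0.015,0.0295,0.0295,0],[1,-0.082,0.082,0.015,0.0295,0.0295,0],[1,-0.082,0.082,0.015,0.0295,0.0295,0],[1,-0.082,0.082,0.015,0.0295,0.0295,0],[1,-0.082,0.082,0.015,0.0295,0.0295,0]]]'
python3 - <<'E'
from h import *
s=ctrl.observe(); print({k:np.round(s[k],4).tolist() for k in('qpos','tcp_pos','tool_rot','ft_force','grip_width')})
M=R.from_rotvec(s['tool_rot']).as_matrix(); print('tilt',np.degrees(np.arccos(-M[2,2])),'grip',s['tcp_pos']+M[:,2]*.054)
p=ctrl.read_camera('wrist'); save(p,'w7')
p=ctrl.read_camera('scene'); save(p,'s7')
for n in('finger_ring','disc_blank','bowl'):
    for r in ctrl.regions_of(p,n): print(n,r['conf'],r['rect'])
E
```

```text
clock: 14.9
tcp_pos: [0.5922, 0.1295, 0.2319]
tool_rot: [-2.41, -1.08, -0.253]
ft_force: [0.7, -0.3, -3.5]
grip_width: 0.017
clock: 15.9
tcp_pos: [0.5925, 0.12, 0.2238]
tool_rot: [-2.176, -0.978, -0.352]
ft_force: [0.7, -0.1, -2.8]
grip_width: 0.0174
{'qpos': [-0.2003, 0.5108, -0.0335, 1.2763, 0.7521, 1.9974], 'tcp_pos': [0.5925, 0.12, 0.2238], 'tool_rot': [-2.1755, -0.9778, -0.3517], 'ft_force': [0.718, -0.0782, -2.7775], 'grip_width': 0.0174}
tilt 44.95817636690017 grip [0.59031105 0.15807375 0.18562452]
finger_ring 0.4 [234.8, 290.6, 245.7, 299.5]
bowl 0.72 [184.8, 240.8, 285.7, 324.9]
```

View pics/w7.png

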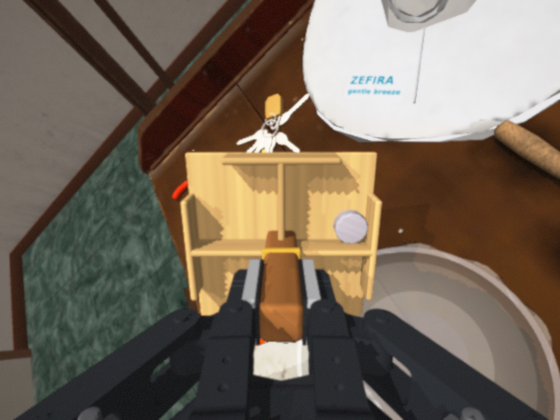

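View pics/s7.png

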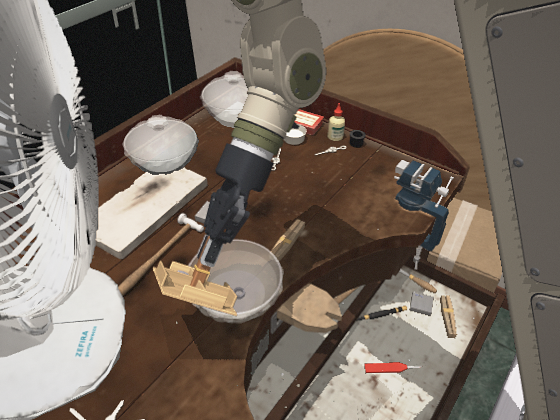

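Run:
```python
import cv2
s=cv2.imread('pics/s7.png'); cv2.imwrite('pics/s7c.png',cv2.resize(s[225:335,150:295],None,fx=5,fy=5,interpolation=cv2.INTER_CUBIC))
```

```text
(no output)
```

View pics/s7c.png

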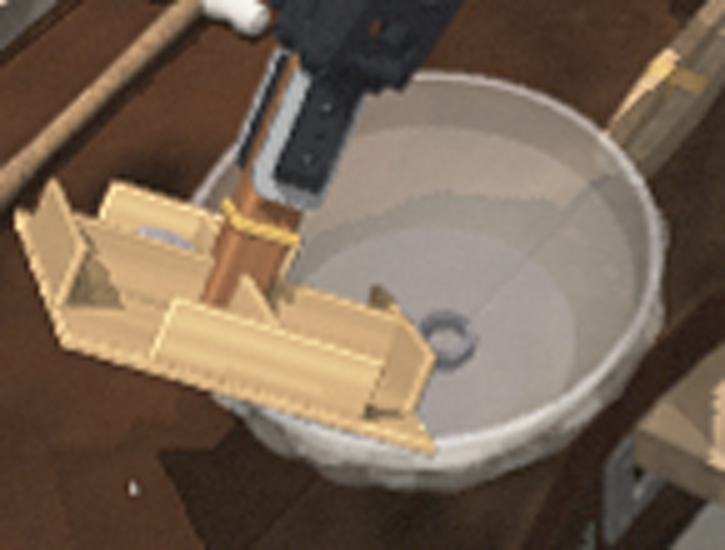

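```bash
python3 -m handwheel '[[[1,0.004,-0.004,-0.006,-0.0029,-0.0029,0],[1,0.011,-0.011,-0.022,-0.0098,-0.0098,0],[1,0.013,-0.013,-0.047,-0.0177,-0.0177,0],[1,-0.001,0.001,-0.084,-0.0236,-0.0236,0],[1,-0.018,0.018,-0.127,-0.0295,-0.0295,0],[1,-0.035,0.035,-0.167,-0.0354,-0.0354,0],[1,-0.048,0.048,-0.2,-0.0412,-0.0412,0],[1,-0.058,0.058,-0.227,-0.0471,-0.0471,0],[1,-0.062,0.062,-0.24,-0.0511,-0.0511,0],[1,-0.064,0.064,-0.246,-0.053,-0.053,0]]]'
python3 -m handwheel '[[[1,0.008,-0.008,0,-0.0029,-0.0029,0],[1,0.022,-0.022,0.001,-0.0079,-0.0079,0],[1,0.039,-0.039,0.003,-0.0137,-0.0137,0],[1,0.055,-0.055,0.007,-0.0196,-0.0196,0],[1,0.072,-0.072,0.012,-0.0255,-0.0255,0],[1,0.082,-0.082,0.015,-0.0295,-0.0295,0],[1,0.09,-0.09,0.019,-0.0324,-0.0324,0],[1,0.096,-0.096,0.021,-0.0344,-0.0344,0],[1,0.098,-0.098,0.022,-0.0354,-0.0354,0],[1,0.098,-0.098,0.022,-0.0354,-0.0354,0]]]'
python3 - <<'E'
from h import *
s=ctrl.observe(); print({k:np.round(s[k],4).tolist() for k in('qpos','tcp_pos','tool_rot','ft_force','grip_width')})
M=R.from_rotvec(s['tool_rot']).as_matrix(); print(M.round(4))
for g in([.59,-.06,.239],[.60,-.249,.239]): print(M.T@(np.array(g)-s['tcp_pos'])/.12)
p=ctrl.read_camera('wrist'); save(p,'w8')
p=ctrl.read_camera('scene'); save(p,'s8')
E
```

```text
clock: 17.15
tcp_pos: [0.5942, 0.0916, 0.2372]
tool_rot: [-2.595, -1.165, -0.161]
ft_force: [-0.1, -0.7, -2.6]
grip_width: 0.0172
clock: 18.15
tcp_pos: [0.5932, 0.1079, 0.2391]
tool_rot: [-2.866, -1.287, 0.0]
ft_force: [0.4, 0.2, -2.7]
grip_width: 0.0169
{'qpos': [0.0468, 0.3918, -0.0006, 1.1786, -0.0, 2.3446], 'tcp_pos': [0.5932, 0.1079, 0.2391], 'tool_rot': [-2.866, -1.2865, 0.0003], 'ft_force': [0.4038, 0.2201, -2.7097], 'grip_width': 0.0169}
[[ 6.646e-01  7.472e-01 -2.000e-04]
 [ 7.472e-01 -6.646e-01 -0.000e+00]
 [-2.000e-04 -1.000e-04 -1.000e+00]]
[-1.06293543e+00  9.10137098e-01  6.61808581e-04]
[-2.18442582e+00  2.01911355e+00  6.86048565e-04]
```

View pics/w8.png

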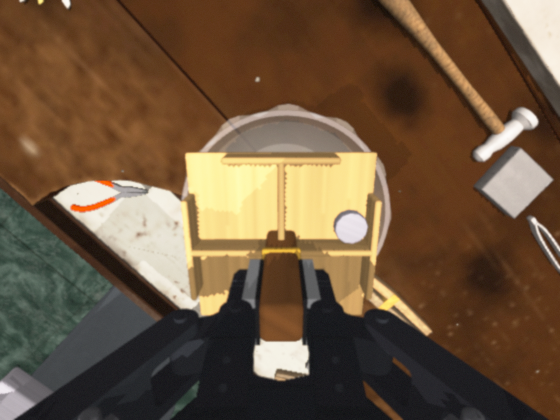

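View pics/s8.png

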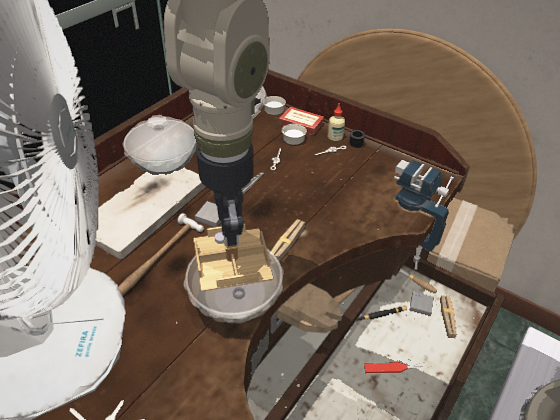

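```bash
python3 -m handwheel '[[[1,-0.01,0.01,0,0,0,0],[1,-0.05,0.045,0,0,0,0],[1,-0.13,0.12,0,0,0,0],[1,-0.24,0.22,0,0,0,0],[1,-0.37,0.34,0,0,0,0],[1,-0.5,0.46,0,0,0,0],[1,-0.61,0.56,0,0,0,0],[1,-0.685,0.63,0,0,0,0],[1,-0.72,0.665,0,0,0,0],[1,-0.728,0.673,0,0,0,0]]]'
python3 -m handwheel '[[[1,-0.01,0.01,0,0,0,0],[1,-0.05,0.045,0,0,0,0],[1,-0.13,0.12,0,0,0,0],[1,-0.24,0.22,0,0,0,0],[1,-0.37,0.34,0,0,0,0],[1,-0.5,0.46,0,0,0,0],[1,-0.61,0.56,0,0,0,0],[1,-0.685,0.63,0,0,0,0],[1,-0.72,0.665,0,0,0,0],[1,-0.728,0.673,0,0,0,0]]]'
python3 -m handwheel '[[[1,-0.01,0.01,0,0,0,0.001],[1,-0.05,0.045,0,0,0,0.005],[1,-0.13,0.12,0,0,0,0.014],[1,-0.24,0.22,0,0,0,0.026],[1,-0.37,0.34,0,0,0,0.042],[1,-0.5,0.46,0,0,0,0.057],[1,-0.61,0.56,0,0,0,0.069],[1,-0.685,0.63,0,0,0,0.078],[1,-0.72,0.665,0,0,0,0.082],[1,-0.728,0.673,0,0,0,0.0833]]]'
python3 - <<'E'
from h import *
s=ctrl.observe(); print({k:np.round(s[k],4).tolist() for k in('tcp_pos','tool_rot','ft_force','grip_width')})
p=ctrl.read_camera('wrist'); save(p,'w9')
E
```

```text
clock: 19.25
tcp_pos: [0.5955, -0.0121, 0.2392]
tool_rot: [2.867, 1.284, 0.0]
ft_force: [0.5, 0.4, -3.0]
grip_width: 0.017
clock: 20.25
tcp_pos: [0.5977, -0.131, 0.2391]
tool_rot: [-2.867, -1.285, 0.0]
ft_force: [-0.7, -0.3, -2.1]
grip_width: 0.0176
clock: 21.25
tcp_pos: [0.6001, -0.2494, 0.2391]
tool_rot: [-3.102, -0.5, 0.0]
ft_force: [0.4, 0.3, -2.9]
grip_width: 0.0171
{'tcp_pos': [0.6001, -0.2494, 0.2391], 'tool_rot': [-3.1015, -0.4999, 0.0001], 'ft_force': [0.3877, 0.2872, -2.9483], 'grip_width': 0.0171}
```

View pics/w9.png

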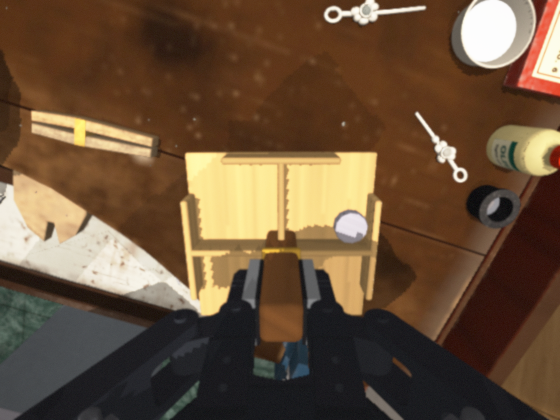

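```bash
python3 -m handwheel '[[[1,0,0,0.05,0,0,0],[1,0,0,0.16,0,0,0],[1,0,0,0.3,0,0,0],[1,0,0,0.46,0,0,0],[1,0,0,0.62,0,0,0],[1,0,0,0.76,0,0,0],[1,0,0,0.87,0,0,0],[1,0,0,0.93,0,0,0],[1,0,0,0.965,0,0,0],[1,0,0,0.98,0,0,0]]]'
python3 -m handwheel '[[[1,0,0,0.002,0,0,0],[1,0,0,0.004,0,0,0],[1,0,0,0.006,0,0,0],[1,0,0,0.008,0,0,0],[1,0,0,0.01,0,0,0],[1,0,0,0.012,0,0,0],[1,0,0,0.013,0,0,0],[1,0,0,0.013,0,0,0],[1,0,0,0.013,0,0,0],[1,0,0,0.013,0,0,0]]]'
```

```text
clock: 22.3
tcp_pos: [0.6001, -0.249, 0.1215]
tool_rot: [3.101, 0.501, 0.0]
ft_force: [0.2, -0.4, -3.0]
grip_width: 0.0171
clock: 23.3
tcp_pos: [0.6, -0.2491, 0.12]
tool_rot: [3.101, 0.501, -0.0]
ft_force: [0.0, 0.5, -2.5]
grip_width: 0.0169
```

Not yet bearing on the bench; lower a bit more slowly.

```bash
python3 -m handwheel '[[[1,0,0,0.001,0,0,0],[1,0,0,0.002,0,0,0],[1,0,0,0.003,0,0,0],[1,0,0,0.004,0,0,0],[1,0,0,0.005,0,0,0],[1,0,0,0.005,0,0,0],[1,0,0,0.005,0,0,0],[1,0,0,0.005,0,0,0],[1,0,0,0.005,0,0,0],[1,0,0,0.005,0,0,0]]]'
```

```text
clock: 24.3
tcp_pos: [0.6, -0.2491, 0.1196]
tool_rot: [3.101, 0.501, 0.0]
ft_force: [-2.0, 0.7, 1.6]
grip_width: 0.0171
```

```bash
python3 -m handwheel '[[[0.55,0,0,0,0,0,0],[0.5,0,0,0,0,0,0],[0.4,0,0,0,0,0,0],[0.3,0,0,0,0,0,0],[0.1,0,0,0,0,0,0],[-0.2,0,0,0,0,0,0],[-0.5,0,0,0,0,0,0],[-0.5,0,0,0,0,0,0],[-0.5,0,0,0,0,0,0],[-0.5,0,0,0,0,0,0]]]' 20
python3 -m handwheel '[[[-0.5,0,0,-0.05,0,0,0],[-0.5,0,0,-0.15,0,0,0],[-0.5,0,0,-0.3,0,0,0],[-0.5,0,0,-0.5,0,0,0],[-0.5,0,0,-0.7,0,0,0],[-0.5,0,0,-0.9,0,0,0],[-0.5,0,0,-1,0,0,0],[-0.5,0,0,-1,0,0,0],[-0.5,0,0,-1,0,0,0],[-0.5,0,0,-1,0,0,0]]]'
python3 -m handwheel '[[[-0.5,-0.1,0,-0.1,0,0,0],[-0.5,-0.3,0,-0.3,0,0,0],[-0.5,-0.5,0,-0.5,0,0,0],[-0.5,-0.7,0,-0.6,0,0,0],[-0.5,-0.9,0,-0.6,0,0,0],[-0.5,-1,0,-0.6,0,0,0],[-0.5,-1,0,-0.6,0,0,0],[-0.5,-1,0,-0.6,0,0,0],[-0.5,-1,0,-0.6,0,0,0],[-0.5,-1,0,-0.6,0,0,0]]]'
python3 - <<'E'
from h import *
for n in('wrist','scene'):
    p=ctrl.read_camera(n); save(p,n+'10')
    for k in('tray_grip','finger_ring','disc_blank','bowl'):
        for r in ctrl.regions_of(p,k): print(n,k,round(r['conf'],2),r['rect'])
s=cv2.imread('pics/scene10.png'); a=cv2.resize(s[235:330,175:295],(480,380),interpolation=cv2.INTER_CUBIC);b=cv2.resize(s[155:225,295:370],(300,280),interpolation=cv2.INTER_CUBIC)
c=np.zeros((380,780,3),np.uint8);c[:,:480]=a;c[:280,480:]=b;cv2.imwrite('pics/c10.png',c)
E
```

```text
clock: 25.3
tcp_pos: [0.6, -0.2491, 0.1195]
tool_rot: [3.101, 0.501, 0.0]
ft_force: [-0.6, -0.5, 0.3]
grip_width: 0.064
clock: 26.3
tcp_pos: [0.5994, -0.2487, 0.2379]
tool_rot: [-3.1, -0.501, 0.003]
ft_force: [0.8, 0.2, -0.0]
grip_width: 0.0638
clock: 27.3
tcp_pos: [0.4868, -0.2865, 0.3109]
tool_rot: [-3.101, -0.503, 0.001]
ft_force: [0.4, -1.0, 0.2]
grip_width: 0.0642
wrist tray_grip 0.89 [226.9, 5.1, 337.9, 122.9]
wrist disc_blank 0.5 [311.1, 47.9, 328.9, 64.3]
scene tray_grip 0.69 [306.4, 163.0, 364.4, 215.2]
scene finger_ring 0.61 [231.3, 286.9, 246.8, 299.4]
scene bowl 0.81 [180.5, 238.3, 286.1, 325.2]
```

View pics/wrist10.png

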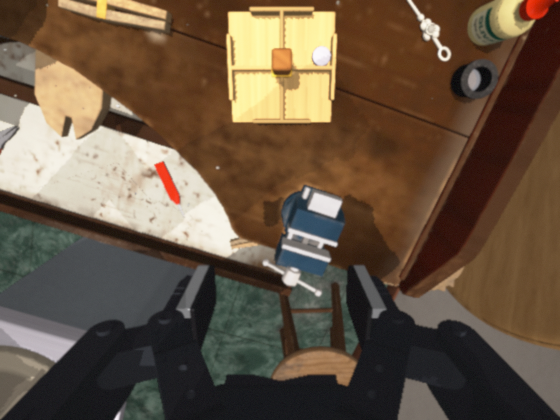

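View pics/c10.png

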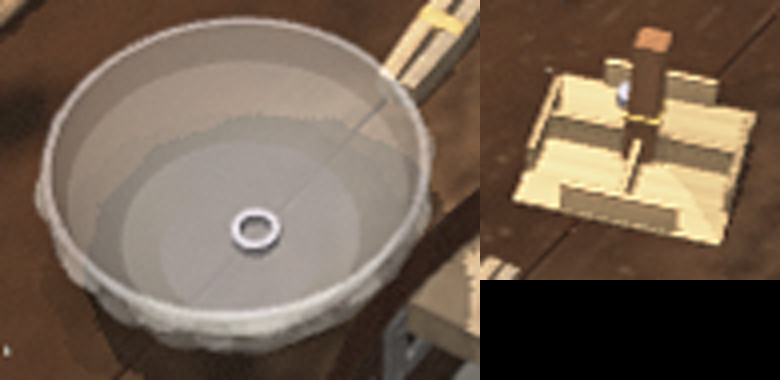

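The ring lies on the bowl floor at about (239, 293) in the scene picture. The disc is in the tray at about (320, 56) in the wrist picture. The tray stands level, and the hand is clear of everything.

```bash
python3 -c "
from cell import ctrl
print(ctrl.observe()['ft_force']); print(ctrl.sign_off())"
```

```text
[0.43047607 0.57811063 0.27015102]
the job is handed in; nothing more can be done
None
```

I gripped the tray by its post and tipped it 45° toward the ring's corner over the bowl, so only the ring slid out into the bowl. Then I levelled the tray, set it back on its original free spot about 0.35 m to the right of the bowl, let go and moved the hand away. I handed the job in at about 27.5 s of the 64 s allowed.

**Last checks**
- **Ring:** it lies on the bowl floor in the scene picture.
- **Disc:** it is still in its compartment, held against the divider and the outer wall.
- **Bowl:** its outline matches the start to within a few pixels.
- **Tray:** it stands flat on the bench.
- **Forces:** the wrist readings I took never passed about 5 N. At hand-in the force was under 1 N, with the hand touching nothing.

**Disagreements**
- At the start, the scene and top cameras put the tray about 5 mm apart in y. The wrist camera settled it.
- In the last scene picture the disc was mostly hidden behind the post, so the network did not report it there. In the wrist picture it was found with confidence 0.5, and the picture itself shows it clearly.

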